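Walk a full slide box home into its dock and lock it

TASK

Creep the heavy grey slide box straight ahead into its dock by nudging the two front corners forward in turn, a little at a time, never pushing on it with more than 23 N (a straight shove at the middle takes more than that) and never letting it slew more than about ten degrees from the dock. When it is home, press it gently but firmly against the rear stop so that it sits square and flush against both rubber buffers, then swing the keeper arm fully shut across its front. Keep the box flat on the worktop and leave the small bottle, the white coverslip box and the black canister where they stand.

Things in the scene. Friction and masses are not known exactly. Their poses are not given: they have to be found in the camera images.
- slide_box: heavy closed light grey slide box, about 2.3 kg, too wide to grip: 95 (x) x 208 (y) x 39 mm high. Origin: centre of underside, x into the dock. Smooth front face at x = -48, rear at +47 mm; a catch 30 mm wide stands 4 mm proud mid-front. Sliding takes over 23 N (about 25) through the middle, about 16 N 95 mm off it; it then turns about a point some 85 mm on the other side of the middle.
- dock: aluminium U-shaped dock screwed to the worktop, open to the robot. Origin: at worktop level, middle of the front plane of the rubber buffers; +x is the way in, y left. Side rails 22 mm high, inner faces at y = +-110 mm from x = -68 to 0 mm, flared outward from there to x = -92. With the box home its origin is at dock x = -47 mm, its front face at x = -95.
- stop: the rear stop of the dock: an upright 26 mm high with two rubber buffers, 26 mm wide, 5 to 21 mm above the worktop, centred at y = +90 and -90 mm. Rigid. Same origin and axes as the dock.
- keeper (a joint): angle of the keeper arm, rad: 0 is fully shut (end stop), arm pointing along dock +y across the right end of the box's front, 4 mm clear of a box that is home; grows as the arm swings out towards the robot: 1.57 points along dock -x, 2.1 is the limit. Stays where left (friction about 0.05 N m).
- keeper_hinge (a point): the vertical hinge axis of the keeper, at the dock's front right: dock x = -104.5, y = -138 mm, 16 mm above the worktop. The arm is 66 mm long, 10 mm wide and spans heights 12 to 20 mm.
- keeper_knob (a point): middle of the upright round black knob near the keeper arm's end: diameter 12 mm, from 19 to 45 mm above the worktop, 58 mm from the hinge axis.
- oil_bottle: small brown dropper bottle with black cap, diameter 30, height 73 mm, to the left of the dock; leave alone. Origin: centre of its underside.
- coverslip_box: small white coverslip box, 32 x 54 x 15 mm, left of the slide box; leave alone. Origin: centre of its underside.
- canister: black round canister, diameter 38, height 60 mm, to the right of the dock; leave alone. Origin: centre of its underside.

How it is judged:
On the way, in this order (a step that is already met when the one before it is completed fails the run):
1. the box is pressed against the rear stop with more than 2 N, square to the dock within 1.7 degrees and its rear within 3 mm of the buffers (contact force between slide_box and stop above 2 N and angle between the x axis of slide_box and the x axis of dock, either way round below 0.03 rad and x of slide_box in the frame of dock above -0.05 m), for 0.2 s.
2. then the keeper arm is swung shut (value of joint keeper below 0.07 rad), for 0.2 s.
At the end, for the whole second after the job is handed in: the box stands flat and at rest in the dock, its rear within 3 mm of the buffers and square within 1.7 degrees, and the keeper is shut within 0.07 rad (x of slide_box in the frame of dock above -0.05 m and angle between the x axis of slide_box and the x axis of dock, either way round below 0.03 rad and value of joint keeper below 0.07 rad and linear speed of slide_box below 0.01 m/s and angle between slide_box's own z axis and vertical below 0.03 rad); the robot touches nothing.
It fails at once if the box is pushed with more than 23 N (contact force between any of the fingers, the arm and slide_box above 23 N).
It fails at once if the box slews more than 0.2 rad (11 degrees) from the dock (angle between the x axis of slide_box and the x axis of dock, either way round above 0.2 rad).
It fails at once if the box is tipped or lifted (angle between slide_box's own z axis and vertical above 0.08 rad or height (world z) of slide_box above 0.012 m).
It fails at once if a bystander is moved more than 15 mm or tipped (distance of any of oil_bottle, coverslip_box, canister from where it was at the start of the episode above 0.015 m or angle between any of oil_bottle, canister's own z axis and vertical above 0.3 rad).
It also fails if it takes over 72 s, if anything falls off the work surface, if the arm or the gripper's body presses on something with over 40 N, if the wrist force passes 120 N, or if a joint passes its speed limit or range.

ROBOT

A 6-joint arm with a two-finger parallel gripper is mounted at the origin on a cart in front of the work surface, level with it; the furniture and walls round the work are solid. World frame = base frame: x ahead of the robot, y to its left, z up, the work surface at z = 0. Lengths are in m, angles in rad, forces in N, time in s.
With the tool pointing down it reaches from about 0.3 to 0.75 m from the base axis. Payload 8.5 kg.
Tool frame: the origin (TCP) lies at the very end of the fingers, on their centre line; the grasp point (between the pads) lies 19 mm behind it (manip.hold_point_z is the distance from the TCP to the grasp point, in m); z points along the fingers, y is the line along which they close (so a half turn about z gives the same grasp; the last joint's range is limited). The gripper opens to 88 mm and grips with 3 to 60 N. Pads are 18 mm wide; open, the fingers measure 123 mm over their backs; the gripper's body (75 mm by 187 mm) begins 45 mm behind the grasp point.
Start: joints at [1.042, 0.381, 1.297, -0, 1.464, -0.215], TCP at [0.17, 0.523, 0.239] pointing down, gripper open.
Joint ranges: [-3.11, 3.11], [-0.89, 2.33], [0.22, 2.48], [-1.42, 4.56], [0.17, 2.85], [-2.88, 2.88]. Speed limits (rad/s): [2.39, 2.39, 3.14, 3.14, 3.14, 3.14].

INTERFACE

Orientations are given as a unit quaternion [w, x, y, z].
In Python, from plant import manip gives the robot as it stands.
- The arm moves only by the tool carry_out, never from a script. Its argument "rows" is a list of rows, each a list of 7 numbers: the turn, a rotation vector about the tool's x, y, z in units of 5 degrees (1.0 is 5 degrees), then the shift along the tool's x, y, z in units of 50 mm (1.0 is 50 mm), then the finger opening in mm, from 0 to 88.1. In form: [[rx, ry, rz, x, y, z, grip], ...]. A call has exactly 10 rows; each row shifts and turns the commanded pose from where the row before left it, along the tool's axes as they then stand; what a row does not reach is not made up. A row lasts 1/10 s, in which the tool goes at most 50 mm and 8.59 degrees, less where a joint would pass 70% of its speed; a pose out of reach is approached as far as the arm can. A call is refused whole if a number of a shift passes 1 or a number of a turn 1, either way. A call with a gripper value outside its range is refused whole. The fingers move at their own pace and stop on an object; the grip force is fixed at half the most. Time passes only in rows, so rows that do not move let the fingers close, or fill a call up. It gives the time, the measured TCP pose, the force, the opening and the grip force at its end, in the units of the state.
- manip.sense(): the state, without advancing time (a new reading comes with each control period).
- manip.camera(name): name is "scene" or "top" or "wrist"; returns (picture, depth): 400x640x3 uint8, red, green, blue; 400x640 float32, m along the optical axis (not along the pixel's ray), 0 where there is no reading.
- manip.camera_model(name): a dict with "fx", "fy", "cx", "cy" (pixels), "camera_from_world" (4x4, takes a point from world to camera coordinates); the wrist camera has in their place "mount" (4x4, takes a point from camera to tool coordinates, whose origin is the TCP and whose axes are the flange's). Camera axes: x right, y up, looking along -z (the intrinsics and any distortion apply to the point x, -y, -z); pixel columns grow to the right and rows downward; lengths in m; the calibration is good to about 2 mm. A picture is of the moment at which its call begins: read the wrist's pose just before it. camera_model takes no time and is no camera call.
- manip.finish_job(): hands the job in; it is judged then, once.
The state is a dict: "time_s": time; "joint_pos": joint angles; "qvel": joint speeds; "joint_efforts": joint torques, N m; "position": TCP position; "orientation": TCP orientation; "ft_force": force on the tool from outside, world axes, zero at the start; "wrist_torque": the same for the moment, N m; "width": opening from 0.0 (shut) to 1.0 (fully open); "grasp_force": force on a finger pad.
Only numpy, scipy, OpenCV 4.12 (cv2) and the standard library are available. Lean on these libraries where they do the work, as an engineer would, in place of code of your own. Each camera call takes 0.05 s, during which the arm holds its last target. There are 200 camera calls.

## Working session

There is one attempt and no reset: what is moved stays moved. The work goes in short steps, Python scripts to look and compute and a tool call to move; the robot and the scene stay as the last step left them, time stands still between calls to the robot, and variables do not carry over. Pictures are saved under pics/ and viewed, at most 10 in all, crops included, and the job is handed in when it is done.

Besides the shell and the picture viewer there is one more tool, called after "Call:" by a JSON object that holds its "api" and its "payload", one argument or row to a line. carry_out: Moves the arm, as the interface text tells. Its arguments: {"type":"object","properties":{"rows":{"type":"array"}},"required":["rows"]}

```bash
ls; mkdir -p pics; python3 - <<'E'
from plant import manip
import cv2,numpy as np
s=manip.sense();print(s)
for n in("top","scene"):
    im,d=manip.camera(n);cv2.imwrite(f"pics/{n}0.png",im[:,:,::-1]);np.savez(f"pics/{n}0.npz",im=im,d=d)
    m=manip.camera_model(n);print({k:np.round(v,4) if k!='x' else v for k,v in m.items()} if 0 else m)
E
```

```text
pics
{'time_s': 0.0, 'joint_pos': array([ 1.04167757e+00,  3.81176336e-01,  1.29824824e+00,  3.92224656e-05,
        1.46361893e+00, -2.15299273e-01]), 'qvel': array([ 9.54679401e-04,  2.88811820e-04, -6.48266463e-04,  9.68109727e-05,
       -1.53495097e-03,  8.69991331e-04]), 'joint_efforts': array([ 3.52259876e-04, -4.37932920e+01, -2.24555022e+01,  7.12996186e-02,
        3.52881721e-02, -1.09163791e-04]), 'position': array([0.16962786, 0.52289145, 0.23815256]), 'orientation': array([-2.81980626e-04,  1.56268709e-01,  9.87714313e-01, -6.68662405e-04]), 'ft_force': array([-0.05244767, -1.12504942, -0.25817286]), 'wrist_torque': array([ 0.02189565, -0.0062037 , -0.01144268]), 'grasp_force': 0.0, 'width': 1.0030021203518575}
{'fx': 385.0959814543533, 'fy': 385.0959814543533, 'cx': 314.7553047096484, 'cy': 193.41844621715558, 'camera_from_world': array([[-0.0159987 , -0.99979569, -0.01235378,  0.12240219],
       [ 0.98896219, -0.01764313,  0.14711394, -0.62695395],
       [-0.14730184, -0.00986379,  0.9890424 , -0.91217119],
       [ 0.        ,  0.        ,  0.        ,  1.        ]])}
{'fx': 455.81086551054494, 'fy': 455.81086551054494, 'cx': 320.5310248779356, 'cy': 201.4366119419178, 'camera_from_world': array([[ 0.57631016, -0.81706398, -0.01652424, -0.25371872],
       [ 0.50241504,  0.33828256,  0.79570348, -0.37412401],
       [-0.64455079, -0.46687403,  0.60546091, -0.6336201 ],
       [ 0.        ,  0.        ,  0.        ,  1.        ]])}
```

View pics/top0.png

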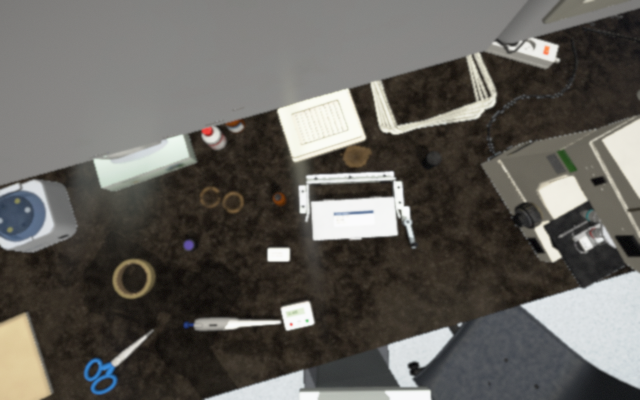

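View pics/scene0.png

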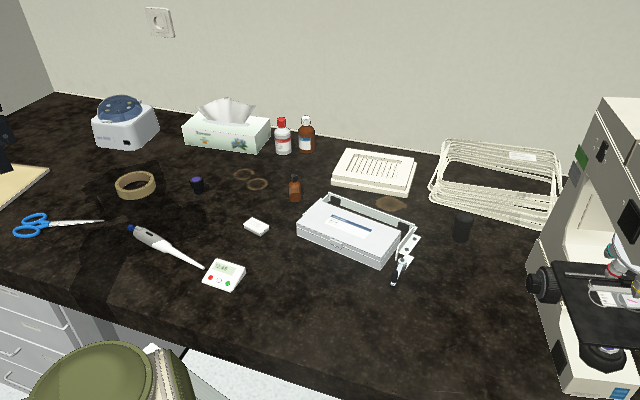

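The top view shows the dock around (350,195), the box around (354,218) and the keeper near (407,230), swung out. The bottle is at (280,199), the coverslip box at (278,254) and the canister at (432,159). I'll measure these next.

```bash
cat > h.py <<'E'
from plant import manip
import numpy as np, cv2
from scipy.spatial.transform import Rotation as R
def pose(s): 
    q=s['orientation']; T=np.eye(4);T[:3,:3]=R.from_quat([q[1],q[2],q[3],q[0]]).as_matrix();T[:3,3]=s['position'];return T
def wfc(name,s=None):
    m=manip.camera_model(name)
    return m,(pose(s)@m['mount'] if name=='wrist' else np.linalg.inv(m['camera_from_world']))
def ray(uv,z,m,W):
    uv=np.atleast_2d(np.float64(uv));d=np.c_[(uv[:,0]-m['cx'])/m['fx'],-(uv[:,1]-m['cy'])/m['fy'],-np.ones(len(uv))]@W[:3,:3].T
    o=W[:3,3];t=(z-o[2])/d[:,2];return o+t[:,None]*d
def proj(P,m,W):
    C=np.linalg.inv(W);p=np.atleast_2d(P)@C[:3,:3].T+C[:3,3]
    return np.c_[m['cx']+m['fx']*p[:,0]/-p[:,2],m['cy']+m['fy']*p[:,1]/p[:,2]]
E
python3 - <<'E'
from h import *
im=np.load('pics/top0.npz')['im'];d=np.load('pics/top0.npz')['d']
m,W=wfc('top')
g=im.min(2)
# world points by depth
v,u=np.mgrid[:400,:640]
P=np.stack([(u-m['cx'])/m['fx']*d,-(v-m['cy'])/m['fy']*d,-d],-1)@W[:3,:3].T+W[:3,3]
print('table z',np.median(P[240:260,320:380,2]))
mask=((g>120)&(P[...,2]>.03)&(P[...,2]<.05)).astype(np.uint8);mask[:185]=0;mask[250:]=0;mask[:,:295]=0;mask[:,430:]=0
n,l,st,c=cv2.connectedComponentsWithStats(mask);print(st)
k=1+st[1:,4].argmax();cn=np.argwhere(l==k)[:,::-1]
r=cv2.minAreaRect(cn.astype(np.float32));b=ray(cv2.boxPoints(r),.039,m,W);print(r,b.round(4),b.mean(0))
cr=cv2.resize(im[160:260,260:450],None,fx=4.2,fy=4.2,interpolation=cv2.INTER_CUBIC);cv2.imwrite('pics/topc.png',cr[:,:,::-1])
for nm,p,z in(('bottle',(280,199),.07),('cover',(278,254),.015),('can',(432,159),.06),('knob',(412,241),.045),('hinge',(403,213),.016)):print(nm,ray(p,z,m,W).round(3))
E
```

```text
table z 0.0002512719428200416
[[     0      0    640    400 252836]
 [   311    197     86     43   3164]]
((353.3512268066406, 218.6328582763672), (40.28254699707031, 83.70305633544922), 85.8150863647461) [[ 0.6096  0.1237  0.039 ]
 [ 0.6214 -0.0855  0.039 ]
 [ 0.5212 -0.0881  0.039 ]
 [ 0.5097  0.1179  0.039 ]] [0.56547803 0.01700227 0.039     ]
bottle [[0.613 0.196 0.07 ]]
cover [[0.481 0.207 0.015]]
can [[ 0.708 -0.181  0.06 ]]
knob [[ 0.507 -0.124  0.045]]
hinge [[ 0.579 -0.112  0.016]]
```

View pics/topc.png

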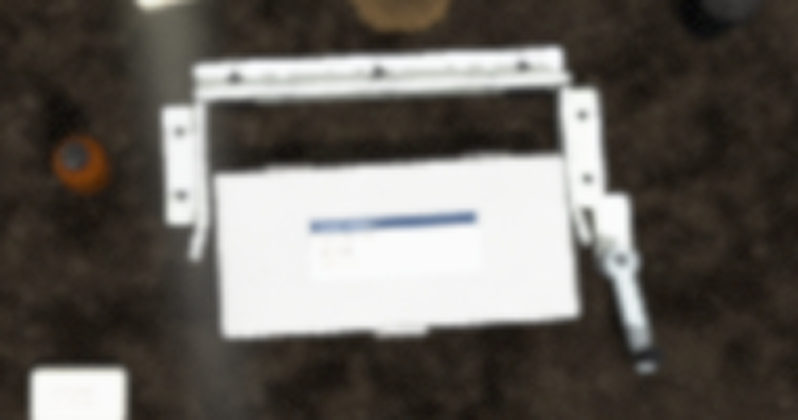

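The crop shows the box front edge from (222,335) to (580,315), the dock rear stop along y≈70, and the keeper knob at (648,360). I'll move above the scene for a closer look with the wrist camera.

Call:
{"api": "carry_out", "payload": {
  "rows": [
    [0,0,0,-0.57,-0.6,-0.09,0],
    [0,0,0,-0.57,-0.6,-0.09,0],
    [0,0,0,-0.57,-0.6,-0.09,0],
    [0,0,0,-0.57,-0.6,-0.09,0],
    [0,0,0,-0.57,-0.6,-0.09,0],
    [0,0,0,-0.57,-0.6,-0.09,0],
    [0,0,0,-0.57,-0.6,-0.09,0],
    [0,0,0,-0.57,-0.6,-0.09,0],
    [0,0,0,-0.57,-0.6,-0.09,0],
    [0,0,0,-0.57,-0.6,-0.09,0]
  ]
}}

```text
time_s: 1.1
position: [0.3484, 0.1482, 0.2839]
orientation: [-0.0, 0.156, 0.988, 0.0]
ft_force: [1.0, -0.1, 0.3]
width: 0.117
grasp_force: 0.0
```

Call:
{"api": "carry_out", "payload": {
  "rows": [
    [0,0,0,-0.57,-0.6,-0.09,0],
    [0,0,0,-0.57,-0.6,-0.09,0],
    [0,0,0,-0.57,-0.6,-0.09,0],
    [0,0,0,-0.57,-0.6,-0.09,0],
    [0,0,1,0,0,0,0],
    [0,0,1,0,0,0,0],
    [0,0,1,0,0,0,0],
    [0,0,1,0,0,0,0],
    [0,0,1,0,0,0,0],
    [0,0,1,0,0,0,0]
  ]
}}

```text
time_s: 2.1
position: [0.4195, 0.0005, 0.3015]
orientation: [-0.0, 0.408, 0.913, -0.0]
ft_force: [0.4, 0.4, 0.0]
width: 0.007
grasp_force: 0.0
```

Call:
{"api": "carry_out", "payload": {
  "rows": [
    [0,0,1,0,0,0,0],
    [0,0,1,0,0,0,0],
    [0,0,1,0,0,0,0],
    [0,0,1,0,0,0,0],
    [0,0,1,0,0,0,0],
    [0,0,1,0,0,0,0],
    [0,0,1,0,0,0,0],
    [0,0,1,0,0,0,0],
    [0,0,0,0,0,0,0],
    [0,0,0,0,0,0,0]
  ]
}}

```text
time_s: 3.1
position: [0.4195, 0.0005, 0.3016]
orientation: [-0.0, 0.694, 0.72, -0.0]
ft_force: [0.3, 0.4, 1.4]
width: 0.008
grasp_force: 0.0
```

```bash
python3 - <<'E'
from h import *
s=manip.sense();print(s['time_s'],s['joint_pos'].round(3),s['ft_force'].round(2),pose(s).round(4));print(manip.camera_model('wrist'))
im,d=manip.camera('wrist');cv2.imwrite("pics/w1.png",im[:,:,::-1]);np.savez("pics/w1.npz",im=im,d=d,pos=s['position'],q=s['orientation'])
E
```

```text
3.1 [-0.283  0.103  1.496  0.     1.543 -0.32 ] [0.34 0.35 1.43] [[-3.760e-02  9.993e-01 -4.000e-04  4.195e-01]
 [ 9.993e-01  3.760e-02  1.000e-04  5.000e-04]
 [ 1.000e-04 -4.000e-04 -1.000e+00  3.016e-01]
 [ 0.000e+00  0.000e+00  0.000e+00  1.000e+00]]
{'fx': 358.30491355870873, 'fy': 358.30491355870873, 'cx': 322.2412276344569, 'cy': 201.58037920332643, 'mount': array([[-1.48331969e-03,  9.66135219e-01,  2.58032048e-01,
         6.66346649e-02],
       [ 9.99998780e-01,  1.55933177e-03, -8.99402483e-05,
         1.02685814e-03],
       [-4.89252012e-04,  2.58031599e-01, -9.66136354e-01,
        -1.45799961e-01],
       [ 0.00000000e+00,  0.00000000e+00,  0.00000000e+00,
         1.00000000e+00]])}
```

View pics/w1.png

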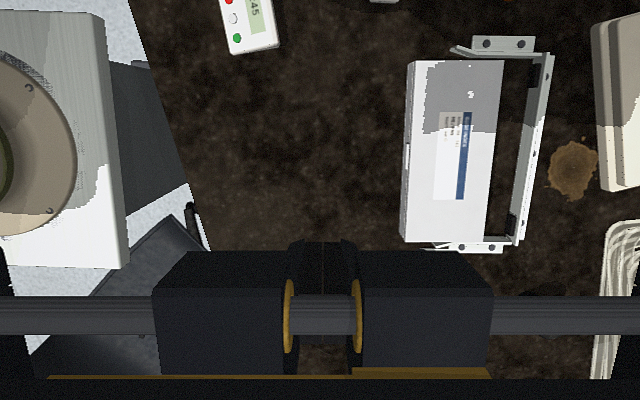

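The wrist view has the box top at about x 405–505, y 60–243, the stop at x≈520–550, and the keeper hidden by the gripper. I'll shift right and forward to bring it all into frame.

Call:
{"api": "carry_out", "payload": {
  "rows": [
    [0,0,0,-0.5,0.5,0,0],
    [0,0,0,-0.5,0.5,0,0],
    [0,0,0,-0.5,0.5,0,0],
    [0,0,0,-0.5,0.5,0,0],
    [0,0,0,-0.2,0.2,0,0],
    [0,0,0,0,0,0,0],
    [0,0,0,0,0,0,0],
    [0,0,0,0,0,0,0],
    [0,0,0,0,0,0,0],
    [0,0,0,0,0,0,0]
  ]
}}

```text
time_s: 4.15
position: [0.5331, -0.1051, 0.3021]
orientation: [0.0, 0.694, 0.72, 0.0]
ft_force: [-0.4, 0.0, 0.5]
width: 0.003
grasp_force: 0.0
```

```bash
python3 - <<'E'
from h import *
s=manip.sense();print(s['time_s'],s['joint_pos'].round(3),s['ft_force'].round(2),s['position'])
im,d=manip.camera('wrist');cv2.imwrite("pics/w2.png",im[:,:,::-1]);np.savez("pics/w2.npz",im=im,d=d,pos=s['position'],q=s['orientation'])
E
```

```text
4.15 [-0.413  0.332  1.19  -0.     1.619 -0.449] [-0.39  0.01  0.46] [ 0.53313455 -0.10509425  0.3021329 ]
```

View pics/w2.png

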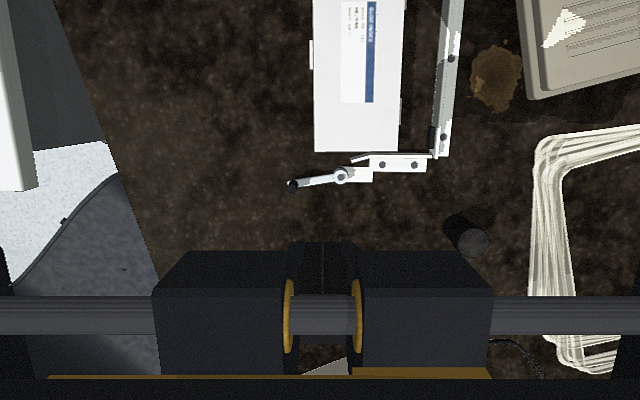

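The hinge is at (341,176), the knob top at (292,186), the box's right end at y≈150, and the canister at (473,240). Next I'll fit box and dock from both wrist views.

```bash
python3 - <<'E'
from h import *
Q=[]
for n in('w1','w2'):
    z=np.load(f'pics/{n}.npz');im,d=z['im'],z['d'];s=dict(position=z['pos'],orientation=z['q'])
    m,W=wfc('wrist',s);v,u=np.mgrid[:400,:640]
    P=np.stack([(u-m['cx'])/m['fx']*d,-(v-m['cy'])/m['fy']*d,-d],-1)@W[:3,:3].T+W[:3,3]
    ok=(d>0)&(im.min(2)>60)&(v<248)
    A=P[ok&(abs(P[...,2]-.039)<.006)&(P[...,0]>.47)&(P[...,0]<.65)&(abs(P[...,1])<.15)]
    r=cv2.minAreaRect(A[:,:2].astype(np.float32));print(n,'box',len(A),np.median(A[:,2]),np.round(cv2.boxPoints(r),4).tolist(),r)
    S=P[ok&(abs(P[...,2]-.026)<.004)&(P[...,0]>.60)&(P[...,0]<.68)&(P[...,1]>-.085)&(P[...,1]<.115)]
    # front edge of stop top: min x per y bin
    b=np.round(S[:,1]/.01);e=np.array([[S[b==k,1].mean(),np.percentile(S[b==k,0],10),np.percentile(S[b==k,0],95)] for k in np.unique(b) if (b==k).sum()>8])
    print('stop',e.round(4).tolist(),np.polyfit(e[:,0],e[:,1],1),np.polyfit(e[:,0],e[:,2],1))
    if n=='w2':
        print('hinge',ray((341,176),.024,m,W),'knob',ray((292,186),.045,m,W),'can',ray((473,240),.06,m,W),proj([[.6,-.1,.02]],m,W))
E
```

```text
w1 box 15217 0.03859559381625016 [[0.511900007724762, 0.11810000240802765], [0.5202000141143799, -0.08940000087022781], [0.6195999979972839, -0.08540000021457672], [0.6111999750137329, 0.12210000306367874]] ((0.5657329559326172, 0.016360610723495483), (0.09947266429662704, 0.20763985812664032), 2.3086202144622803)
stop [[-0.08, 0.6659, 0.6705], [-0.0698, 0.6656, 0.6695], [-0.0599, 0.6657, 0.6689], [-0.05, 0.6653, 0.6686], [-0.0402, 0.6654, 0.669], [-0.03, 0.6647, 0.6683], [-0.02, 0.6649, 0.6683], [-0.0102, 0.6647, 0.6681], [-0.0002, 0.6643, 0.6683], [0.0097, 0.6639, 0.6675], [0.02, 0.6639, 0.6678], [0.0298, 0.6635, 0.6674], [0.0398, 0.6635, 0.667], [0.0502, 0.6634, 0.6669], [0.0604, 0.6629, 0.6667], [0.0705, 0.6628, 0.6661], [0.0802, 0.6625, 0.6663], [0.0901, 0.662, 0.6659], [0.0999, 0.6621, 0.6656], [0.11, 0.6616, 0.6655]] [-0.02215368  0.66425594] [-0.0227063   0.66795869]
w2 box 13233 0.038620397890533675 [[0.48899999260902405, 0.06610000133514404], [0.49559998512268066, -0.1281999945640564], [0.620199978351593, -0.12399999797344208], [0.6136999726295471, 0.07029999792575836]] ((0.5546391010284424, -0.028990216553211212), (0.12474480271339417, 0.19441434741020203), 1.9239948987960815)
stop [[-0.0797, 0.6667, 0.67], [-0.07, 0.6663, 0.6698], [-0.0596, 0.666, 0.6696], [-0.0499, 0.6203, 0.6695], [-0.0398, 0.6203, 0.669], [-0.0298, 0.6198, 0.6689], [-0.0196, 0.6651, 0.6688], [-0.01, 0.665, 0.6685], [0.0, 0.6647, 0.6684], [0.0101, 0.6645, 0.6679], [0.02, 0.6642, 0.668], [0.0297, 0.6641, 0.6675], [0.0398, 0.6638, 0.6674], [0.0497, 0.6637, 0.6675], [0.0602, 0.6631, 0.6668], [0.0696, 0.6162, 0.6669]] [0.01418526 0.65344149] [-0.02134242  0.66828415]
hinge [[ 0.5574545  -0.11910519  0.024     ]] knob [[ 0.50039329 -0.12871524  0.045     ]] can [[ 0.711148   -0.18198625  0.06      ]] [[377.00746736 160.90025906]]
```

```bash
cat >> h.py <<'E'
DO=np.array([.6589,.0212]);DY=.0222
Rd=np.array([[np.cos(DY),-np.sin(DY)],[np.sin(DY),np.cos(DY)]])
def d2w(p): return DO+Rd@np.array(p)
def w2d(p): return Rd.T@(np.array(p)[:2]-DO)
def units(tgt,z,s=None):
    s=s or manip.sense();T=pose(s);return (T[:3,:3].T@(np.r_[d2w(tgt),z]-T[:3,3])/.05).round(3)
def boxtop(tag=None):
    im,d=manip.camera('top');m,W=wfc('top');v,u=np.mgrid[:400,:640]
    P=np.stack([(u-m['cx'])/m['fx']*d,-(v-m['cy'])/m['fy']*d,-d],-1)@W[:3,:3].T+W[:3,3]
    return im,d,P
E
python3 - <<'E'
from h import *
s=manip.sense();print(w2d(s['position']),units((-.178,.090),.30))
E
```

```text
[-0.12847892 -0.12355532] [ 4.284 -0.932  0.04 ]
```

Call:
{"api": "carry_out", "payload": {
  "rows": [
    [0,0,0.018,0.43,-0.093,0,0],
    [0,0,0.018,0.43,-0.093,0,0],
    [0,0,0.018,0.43,-0.093,0,0],
    [0,0,0.018,0.43,-0.093,0,0],
    [0,0,0.018,0.43,-0.093,0,0],
    [0,0,0.018,0.43,-0.093,0,0],
    [0,0,0.018,0.43,-0.093,0,0],
    [0,0,0.018,0.43,-0.093,0,0],
    [0,0,0.018,0.43,-0.093,0,0],
    [0,0,0.018,0.43,-0.093,0,0]
  ]
}}

```text
time_s: 5.2
position: [0.4804, 0.109, 0.3019]
orientation: [0.0, 0.7, 0.714, 0.0]
ft_force: [0.5, -0.4, 1.4]
width: 0.001
grasp_force: 0.0
```

Call:
{"api": "carry_out", "payload": {
  "rows": [
    [0,0,0,0,0,0.7,0],
    [0,0,0,0,0,0.8,0],
    [0,0,0,0,0,0.9,0],
    [0,0,0,0,0,0.9,0],
    [0,0,0,0,0,0.8,0],
    [0,0,0,0,0,0.6,0],
    [0,0,0,0,0,0.5,0],
    [0,0,0,0,0,0.3,0],
    [0,0,0,0,0,0.2,0],
    [0,0,0,0,0,0,0]
  ]
}}

```text
time_s: 6.2
position: [0.4805, 0.1081, 0.0161]
orientation: [-0.001, 0.7, 0.714, -0.001]
ft_force: [-0.5, 0.1, 0.5]
width: 0.003
grasp_force: 0.0
```

```bash
python3 - <<'E'
from h import *
s=manip.sense();print(s['time_s'],w2d(s['position']),s['position'],s['ft_force'],units((-.1603,.090),.014))
E
```

```text
6.2 [-0.1763914   0.09081352] [0.48053617 0.10807557 0.01609103] [-0.46766376  0.0673302   0.51645696] [-0.015  0.322  0.041]
```

Call:
{"api": "carry_out", "payload": {
  "rows": [
    [0,0,0,0,0.07,0.02,0],
    [0,0,0,0,0.07,0,0],
    [0,0,0,0,0.07,0,0],
    [0,0,0,0,0.04,0,0],
    [0,0,0,0,0.02,0,0],
    [0,0,0,0,0.02,0,0],
    [0,0,0,0,0.02,0,0],
    [0,0,0,0,0.02,0,0],
    [0,0,0,0,0.02,0,0],
    [0,0,0,0,0.02,0,0]
  ]
}}

```text
time_s: 7.2
position: [0.4994, 0.1084, 0.0157]
orientation: [-0.0, 0.7, 0.714, -0.0]
ft_force: [-1.7, 0.3, 0.2]
width: 0.008
grasp_force: 1.1
```

Call:
{"api": "carry_out", "payload": {
  "rows": [
    [0,0,0,0,0.02,0,0],
    [0,0,0,0,0.02,0,0],
    [0,0,0,0,0.02,0,0],
    [0,0,0,0,0.02,0,0],
    [0,0,0,0,0,0,0],
    [0,0,0,0,0,0,0],
    [0,0,0,0,0,0,0],
    [0,0,0,0,0,0,0],
    [0,0,0,0,0,0,0],
    [0,0,0,0,0,0,0]
  ]
}}

```text
time_s: 8.2
position: [0.4996, 0.1086, 0.0152]
orientation: [-0.003, 0.7, 0.714, -0.003]
ft_force: [-14.3, -0.5, 6.8]
width: 0.005
grasp_force: 7.5
```

Call:
{"api": "carry_out", "payload": {
  "rows": [
    [0,0,0,0,0.01,-0.01,0],
    [0,0,0,0,0.01,-0.01,0],
    [0,0,0,0,0.01,0,0],
    [0,0,0,0,0.01,0,0],
    [0,0,0,0,0.02,0,0],
    [0,0,0,0,0.02,0,0],
    [0,0,0,0,0.02,0,0],
    [0,0,0,0,0.02,0,0],
    [0,0,0,0,0.02,0,0],
    [0,0,0,0,0.02,0,0]
  ]
}}

```text
time_s: 9.2
position: [0.5069, 0.1098, 0.0157]
orientation: [-0.004, 0.7, 0.714, -0.003]
ft_force: [-15.6, 6.7, 4.5]
width: 0.002
grasp_force: 7.8
```

Call:
{"api": "carry_out", "payload": {
  "rows": [
    [0,0,0,-0.01,0.02,0,0],
    [0,0,0,-0.01,0.02,0,0],
    [0,0,0,0,0.02,0,0],
    [0,0,0,0,0.02,0,0],
    [0,0,0,0,0.02,0,0],
    [0,0,0,0,0.02,0,0],
    [0,0,0,0,-0.06,0,0],
    [0,0,0,0,-0.1,0,0],
    [0,0,0,0,-0.2,0,0],
    [0,0,0,0,-0.2,0,0]
  ]
}}

```text
time_s: 10.2
position: [0.4888, 0.1071, 0.0168]
orientation: [0.0, 0.7, 0.714, 0.0]
ft_force: [-0.3, -0.3, 0.2]
width: 0.003
grasp_force: 0.0
```

```bash
python3 - <<'E'
from h import *
s=manip.sense();print(s['time_s'],w2d(s['position']),s['position'],s['ft_force'],units((-.175,-.096),.016))
im,d,P=boxtop()
ok=(d>0)&(im.min(2)>110)&(P[...,2]>.031)&(P[...,2]<.047)&(P[...,0]>.47)&(P[...,0]<.68)&(P[...,1]>-.13)&(P[...,1]<.16)
A=P[ok];r=cv2.minAreaRect(A[:,:2].astype(np.float32));print(r)
# rear edge fit on box top
b=np.round(A[:,1]/.006);e=np.array([[k*.006,A[b==k,0].max(),A[b==k,0].min()] for k in np.unique(b) if (b==k).sum()>8]);e=e[2:-2]
for i in(1,2):
    p=np.polyfit(e[:,0],e[:,i],1);print(p, 'yaw rel',-np.arctan(p[0])-DY, 'x at y=.0185',np.polyval(p,.0185))
E
```

```text
10.2 [-0.16812448  0.08961165] [0.48882773 0.10705751 0.01680906] [-0.33071998 -0.33247134  0.18018312] [-3.713 -0.127  0.016]
((0.5943305492401123, 0.01414751261472702), (0.2054675966501236, 0.14428506791591644), 89.00886535644531)
[0.03558359 0.61796143] yaw rel -0.05776858239853157 x at y=.0185 0.6186197313949884
[0.21794216 0.53194595] yaw rel -0.23678662419755026 x at y=.0185 0.5359778756958365
```

Call:
{"api": "carry_out", "payload": {
  "rows": [
    [0,0,0,-0.5,0,0,0],
    [0,0,0,-0.8,0,0,0],
    [0,0,0,-0.8,0,0,0],
    [0,0,0,-0.8,0,0,0],
    [0,0,0,-0.6,0,0,0],
    [0,0,0,-0.21,0,0,0],
    [0,0,0,0,0.07,0,0],
    [0,0,0,0,0.06,0,0],
    [0,0,0,0,0.05,0,0],
    [0,0,0,0,0.02,0,0]
  ]
}}

```text
time_s: 11.25
position: [0.5034, -0.077, 0.0168]
orientation: [0.0, 0.7, 0.715, 0.0]
ft_force: [-0.1, 0.1, -0.0]
width: 0.006
grasp_force: 0.0
```

Call:
{"api": "carry_out", "payload": {
  "rows": [
    [0,0,0,0,0.02,0,0],
    [0,0,0,0,0.02,0,0],
    [0,0,0,0,0.02,0,0],
    [0,0,0,0,0.02,0,0],
    [0,0,0,0,0.02,0,0],
    [0,0,0,0,0.02,0,0],
    [0,0,0,0,0.02,0,0],
    [0,0,0,0,0.02,0,0],
    [0,0,0,0,0.02,0,0],
    [0,0,0,0,0.02,0,0]
  ]
}}

```text
time_s: 12.25
position: [0.51, -0.0779, 0.0162]
orientation: [-0.003, 0.7, 0.714, -0.002]
ft_force: [-13.9, -5.9, 3.6]
width: 0.001
grasp_force: 7.3
```

```bash
python3 - <<'E'
from h import *
s=manip.sense();print(s['time_s'],w2d(s['position']),s['position'],s['ft_force'])
E
```

```text
12.25 [-0.15111155 -0.09574461] [ 0.50995104 -0.07787542  0.01619549] [-13.91478907  -5.92300403   3.62605493]
```

Call:
{"api": "carry_out", "payload": {
  "rows": [
    [0,0,0,0,0.025,0,0],
    [0,0,0,0,0.025,0,0],
    [0,0,0,0,0.025,0,0],
    [0,0,0,0,0.025,0,0],
    [0,0,0,0,0.025,0,0],
    [0,0,0,0,0.025,0,0],
    [0,0,0,0,0.025,0,0],
    [0,0,0,0,0.025,0,0],
    [0,0,0,0,0.025,0,0],
    [0,0,0,0,0.025,0,0]
  ]
}}

```text
time_s: 13.25
position: [0.5226, -0.078, 0.0161]
orientation: [-0.003, 0.7, 0.714, -0.003]
ft_force: [-13.3, -7.3, 2.6]
width: 0.005
grasp_force: 7.1
```

```bash
cat >> h.py <<'E'
def rep():
    s=manip.sense();p=w2d(s['position']);f=s['ft_force'];print('t',s['time_s'],'dock',p.round(4),'z',s['position'][2].round(4),'F',f.round(1),np.linalg.norm(f).round(1))
    im,d,P=boxtop();ok=(d>0)&(im.min(2)>110)&(P[...,2]>.031)&(P[...,2]<.047)&(P[...,0]>.47)&(P[...,0]<.68)&(P[...,1]>-.13)&(P[...,1]<.16)
    A=P[ok];b=np.round(A[:,1]/.006);e=np.array([[k*.006,A[b==k,0].max()] for k in np.unique(b) if (b==k).sum()>8])[2:-2]
    e=e[(e[:,0]>-.06)&(e[:,0]<.1)];q=np.polyfit(e[:,0],e[:,1],1);e=e[abs(e[:,1]-np.polyval(q,e[:,0]))<.004]
    q=np.polyfit(e[:,0],e[:,1],1);print('yaw',(-np.arctan(q[0])-DY).round(3),'rear dock x',w2d((np.polyval(q,.0185)+.003,.0185))[0].round(4), 'y', (A[:,1].min().round(4),A[:,1].max().round(4)))
E
python3 -c "
from h import *
rep()"
```

```text
t 13.25 dock [-0.1385 -0.0962] z 0.0161 F [-13.3  -7.3   2.6] 15.4
yaw 0.046 rear dock x -0.03 y (np.float64(-0.0793), np.float64(0.1242))
```

Call:
{"api": "carry_out", "payload": {
  "rows": [
    [0,0,0,0,0.025,0,0],
    [0,0,0,0,0.025,0,0],
    [0,0,0,0,-0.1,0,0],
    [0,0,0,0,-0.2,0,0],
    [0,0,0,0.2,-0.25,0,0],
    [0,0,0,0.8,0,0,0],
    [0,0,0,0.8,0,0,0],
    [0,0,0,0.8,0,0,0],
    [0,0,0,0.8,0,0,0],
    [0,0,0,0.33,0,0,0]
  ]
}}

```text
time_s: 14.3
position: [0.496, 0.1112, 0.0169]
orientation: [-0.0, 0.699, 0.715, 0.0]
ft_force: [-0.1, -0.8, 0.3]
width: 0.005
grasp_force: 0.0
```

```bash
python3 -c "
from h import *
rep()"
```

```text
t 14.3 dock [-0.1608  0.0936] z 0.0169 F [-0.1 -0.8  0.3] 0.8
yaw 0.07 rear dock x -0.0284 y (np.float64(-0.0879), np.float64(0.1242))
```

Call:
{"api": "carry_out", "payload": {
  "rows": [
    [0,0,0,0,0.1,0,0],
    [0,0,0,0,0.1,0,0],
    [0,0,0,0,0.04,0,0],
    [0,0,0,0,0.025,0,0],
    [0,0,0,0,0.025,0,0],
    [0,0,0,0,0.025,0,0],
    [0,0,0,0,0.025,0,0],
    [0,0,0,0,0.025,0,0],
    [0,0,0,0,0.025,0,0],
    [0,0,0,0,0.025,0,0]
  ]
}}

```text
time_s: 15.35
position: [0.5134, 0.1088, 0.016]
orientation: [-0.004, 0.7, 0.714, -0.003]
ft_force: [-16.0, 4.9, 6.1]
width: 0.004
grasp_force: 8.3
```

Call:
{"api": "carry_out", "payload": {
  "rows": [
    [0,0,0,0,0.025,0,0],
    [0,0,0,0,0.025,0,0],
    [0,0,0,0,0.025,0,0],
    [0,0,0,0,0.025,0,0],
    [0,0,0,0,0.025,0,0],
    [0,0,0,0,0.025,0,0],
    [0,0,0,0,0.025,0,0],
    [0,0,0,0,0.025,0,0],
    [0,0,0,0,0.025,0,0],
    [0,0,0,0,0,0,0]
  ]
}}

```text
time_s: 16.35
position: [0.525, 0.1094, 0.0157]
orientation: [-0.004, 0.7, 0.714, -0.003]
ft_force: [-12.6, 5.4, 2.3]
width: 0.006
grasp_force: 6.9
```

```bash
python3 -c "
from h import *
rep()"
```

```text
t 16.35 dock [-0.1319  0.0912] z 0.0157 F [-12.6   5.4   2.3] 13.9
yaw -0.035 rear dock x -0.0236 y (np.float64(-0.0871), np.float64(0.1162))
```

Call:
{"api": "carry_out", "payload": {
  "rows": [
    [0,0,0,0,-0.1,0,0],
    [0,0,0,0,-0.2,0,0],
    [0,0,0,-0.2,-0.2,0,0],
    [0,0,0,-0.8,0,0,0],
    [0,0,0,-0.8,0,0,0],
    [0,0,0,-0.8,0,0,0],
    [0,0,0,-0.8,0,0,0],
    [0,0,0,-0.33,0,0,0],
    [0,0,0,0,0,0,0],
    [0,0,0,0,0,0,0]
  ]
}}

```text
time_s: 17.4
position: [0.5072, -0.0779, 0.0168]
orientation: [0.0, 0.701, 0.714, 0.0]
ft_force: [0.6, 0.6, -0.3]
width: 0.005
grasp_force: 0.0
```

```bash
python3 - <<'E'
from h import *
rep()
im,d=manip.camera('top');cv2.imwrite('pics/t2.png',cv2.resize(im[160:260,260:450],None,fx=4.2,fy=4.2,interpolation=cv2.INTER_CUBIC)[:,:,::-1])
E
```

```text
t 17.4 dock [-0.1538 -0.0958] z 0.0168 F [ 0.6  0.6 -0.3] 0.9
yaw -0.038 rear dock x -0.0235 y (np.float64(-0.0876), np.float64(0.1202))
```

View pics/t2.png

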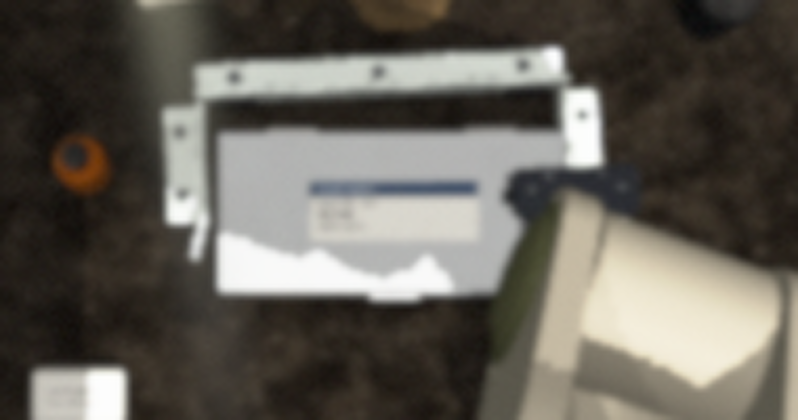

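The box is nearly in the dock, with its rear edge at row 130 and the stop face at about row 90. It sits between the rails with a gap on the left, and the bystanders haven't moved. Next is the right corner.

Call:
{"api": "carry_out", "payload": {
  "rows": [
    [0,0,0,0,0.1,0,0],
    [0,0,0,0,0.1,0,0],
    [0,0,0,0,0.04,0,0],
    [0,0,0,0,0.025,0,0],
    [0,0,0,0,0.025,0,0],
    [0,0,0,0,0.025,0,0],
    [0,0,0,0,0.025,0,0],
    [0,0,0,0,0.025,0,0],
    [0,0,0,0,0.025,0,0],
    [0,0,0,0,0.025,0,0]
  ]
}}

```text
time_s: 18.5
position: [0.5249, -0.0776, 0.0163]
orientation: [-0.003, 0.7, 0.714, -0.003]
ft_force: [-16.2, -6.3, 6.8]
width: 0.004
grasp_force: 8.4
```

Call:
{"api": "carry_out", "payload": {
  "rows": [
    [0,0,0,0,0.025,0,0],
    [0,0,0,0,0.025,0,0],
    [0,0,0,0,0.025,0,0],
    [0,0,0,0,0.025,0,0],
    [0,0,0,0,0.025,0,0],
    [0,0,0,0,0.025,0,0],
    [0,0,0,0,0.025,0,0],
    [0,0,0,0,0.025,0,0],
    [0,0,0,0,0.02,0,0],
    [0,0,0,0,0,0,0]
  ]
}}

```text
time_s: 19.5
position: [0.5363, -0.0779, 0.0161]
orientation: [-0.003, 0.7, 0.714, -0.003]
ft_force: [-12.8, -7.8, 2.7]
width: 0.007
grasp_force: 7.1
```

```bash
python3 -c "
from h import *
rep()"
```

```text
t 19.5 dock [-0.1248 -0.0964] z 0.0161 F [-12.8  -7.8   2.7] 15.2
yaw 0.056 rear dock x -0.0165 y (np.float64(-0.0776), np.float64(0.1263))
```

Call:
{"api": "carry_out", "payload": {
  "rows": [
    [0,0,0,0,-0.1,0,0],
    [0,0,0,0,-0.2,0,0],
    [0,0,0,0.2,-0.2,0,0],
    [0,0,0,0.8,0,0,0],
    [0,0,0,0.8,0,0,0],
    [0,0,0,0.8,0,0,0],
    [0,0,0,0.8,0,0,0],
    [0,0,0,0.33,0.1,0,0],
    [0,0,0,0,0.1,0,0],
    [0,0,0,0,0.02,0,0]
  ]
}}

```text
time_s: 20.55
position: [0.5221, 0.1085, 0.0168]
orientation: [0.0, 0.7, 0.714, 0.0]
ft_force: [-0.4, 0.6, 0.3]
width: 0.008
grasp_force: 0.1
```

Call:
{"api": "carry_out", "payload": {
  "rows": [
    [0,0,0,0,0.025,0,0],
    [0,0,0,0,0.025,0,0],
    [0,0,0,0,0.025,0,0],
    [0,0,0,0,0.025,0,0],
    [0,0,0,0,0.025,0,0],
    [0,0,0,0,0.025,0,0],
    [0,0,0,0,0.025,0,0],
    [0,0,0,0,0.025,0,0],
    [0,0,0,0,0.025,0,0],
    [0,0,0,0,0.02,0,0]
  ]
}}

```text
time_s: 21.55
position: [0.5294, 0.1091, 0.0158]
orientation: [-0.004, 0.7, 0.714, -0.003]
ft_force: [-16.2, 5.9, 5.9]
width: 0.003
grasp_force: 8.4
```

```bash
python3 -c "
from h import *
rep()"
```

```text
t 21.55 dock [-0.1275  0.0908] z 0.0158 F [-16.2   5.9   5.9] 18.2
yaw 0.005 rear dock x -0.0139 y (np.float64(-0.0858), np.float64(0.1137))
```

Call:
{"api": "carry_out", "payload": {
  "rows": [
    [0,0,0,0,0.025,-0.01,0],
    [0,0,0,0,0.025,0,0],
    [0,0,0,0,0.025,0,0],
    [0,0,0,0,0.025,0,0],
    [0,0,0,0,0.025,0,0],
    [0,0,0,0,0.025,0,0],
    [0,0,0,0,0.025,0,0],
    [0,0,0,0,0.01,0,0],
    [0,0,0,0,0,0,0],
    [0,0,0,0,0,0,0]
  ]
}}

```text
time_s: 22.6
position: [0.539, 0.1094, 0.0161]
orientation: [-0.004, 0.701, 0.714, -0.003]
ft_force: [-13.5, 6.1, 2.8]
width: 0.007
grasp_force: 7.1
```

```bash
python3 -c "
from h import *
rep()"
```

```text
t 22.6 dock [-0.118   0.0908] z 0.0161 F [-13.5   6.1   2.8] 15.1
yaw -0.021 rear dock x -0.0109 y (np.float64(-0.0878), np.float64(0.0814))
```

Call:
{"api": "carry_out", "payload": {
  "rows": [
    [0,0,0,0,-0.1,0,0],
    [0,0,0,0,-0.2,0,0],
    [0,0,0,-0.2,-0.15,0,0],
    [0,0,0,-0.8,0,0,0],
    [0,0,0,-0.8,0,0,0],
    [0,0,0,-0.8,0,0,0],
    [0,0,0,-0.8,0,0,0],
    [0,0,0,-0.33,0.05,0,0],
    [0,0,0,0,0.1,0,0],
    [0,0,0,0,0.025,0,0]
  ]
}}

```text
time_s: 23.65
position: [0.5329, -0.0771, 0.0172]
orientation: [-0.0, 0.7, 0.714, -0.0]
ft_force: [-3.8, -0.7, 0.5]
width: 0.003
grasp_force: 1.9
```

Call:
{"api": "carry_out", "payload": {
  "rows": [
    [0,0,0,0,0.025,0,0],
    [0,0,0,0,0.025,0,0],
    [0,0,0,0,0.025,0,0],
    [0,0,0,0,0.025,0,0],
    [0,0,0,0,0.025,0,0],
    [0,0,0,0,0.025,0,0],
    [0,0,0,0,0.025,0,0],
    [0,0,0,0,0.025,0,0],
    [0,0,0,0,0,0,0],
    [0,0,0,0,0,0,0]
  ]
}}

```text
time_s: 24.65
position: [0.5403, -0.0757, 0.0165]
orientation: [-0.003, 0.699, 0.715, -0.002]
ft_force: [-11.1, -4.9, 2.8]
width: 0.002
grasp_force: 5.9
```

```bash
python3 -c "
from h import *
rep()"
```

```text
t 24.65 dock [-0.1208 -0.0943] z 0.0165 F [-11.1  -4.9   2.8] 12.5
yaw 0.003 rear dock x -0.0074 y (np.float64(-0.0546), np.float64(0.122))
```

Call:
{"api": "carry_out", "payload": {
  "rows": [
    [0,0,0,0,0.025,0,0],
    [0,0,0,0,0.025,0,0],
    [0,0,0,0,0.025,0,0],
    [0,0,0,0,0.025,0,0],
    [0,0,0,0,0.02,0,0],
    [0,0,0,0,0.02,0,0],
    [0,0,0,0,0,0,0],
    [0,0,0,0,-0.1,0,0],
    [0,0,0,0,-0.2,0,0],
    [0,0,0,0,-0.1,0,0]
  ]
}}

```text
time_s: 25.7
position: [0.5292, -0.0765, 0.0173]
orientation: [-0.0, 0.7, 0.714, 0.0]
ft_force: [0.0, 0.5, 0.0]
width: 0.004
grasp_force: 0.0
```

Call:
{"api": "carry_out", "payload": {
  "rows": [
    [0,0,0,0.2,0,0,0],
    [0,0,0,0.8,0,0,0],
    [0,0,0,0.8,0,0,0],
    [0,0,0,0.8,0,0,0],
    [0,0,0,0.8,0,0,0],
    [0,0,0,0.27,0,0,0],
    [0,0,0,0,0,0,0],
    [0,0,0,0,0,0,0],
    [0,0,0,0,0,0,0],
    [0,0,0,0,0,0,0]
  ]
}}

```text
time_s: 26.7
position: [0.5267, 0.1047, 0.0172]
orientation: [0.0, 0.701, 0.713, -0.0]
ft_force: [-0.1, -0.4, -0.4]
width: 0.004
grasp_force: 0.0
```

```bash
python3 -c "
from h import *
rep()"
```

```text
t 26.7 dock [-0.1303  0.0864] z 0.0172 F [-0.1 -0.4 -0.4] 0.6
yaw 0.045 rear dock x -0.004 y (np.float64(-0.0849), np.float64(0.1261))
```

Call:
{"api": "carry_out", "payload": {
  "rows": [
    [0,0,0,0.05,0.1,0,0],
    [0,0,0,0.05,0.06,0,0],
    [0,0,0,0,0.025,0,0],
    [0,0,0,0,0.025,0,0],
    [0,0,0,0,0.025,0,0],
    [0,0,0,0,0.025,0,0],
    [0,0,0,0,0.025,0,0],
    [0,0,0,0,0.025,0,0],
    [0,0,0,0,0.025,0,0],
    [0,0,0,0,0.02,0,0]
  ]
}}

```text
time_s: 27.75
position: [0.5396, 0.1121, 0.0166]
orientation: [-0.004, 0.7, 0.714, -0.003]
ft_force: [-18.2, 4.2, 9.4]
width: 0.005
grasp_force: 9.5
```

```bash
python3 -c "
from h import *
rep()"
```

```text
t 27.75 dock [-0.1173  0.0935] z 0.0166 F [-18.2   4.2   9.4] 20.9
yaw 0.031 rear dock x -0.0034 y (np.float64(-0.0851), np.float64(0.0832))
```

Call:
{"api": "carry_out", "payload": {
  "rows": [
    [0,0,0,0,0,-0.02,0],
    [0,0,0,0,0,-0.01,0],
    [0,0,0,0,0,0,0],
    [0,0,0,0,0.01,0,0],
    [0,0,0,0,0,0,0],
    [0,0,0,0,0.01,0,0],
    [0,0,0,0,0,0,0],
    [0,0,0,0,0.01,0,0],
    [0,0,0,0,0,0,0],
    [0,0,0,0,0,0,0]
  ]
}}

```text
time_s: 28.8
position: [0.542, 0.1119, 0.0177]
orientation: [-0.003, 0.7, 0.714, -0.003]
ft_force: [-11.6, 2.7, 1.2]
width: 0.004
grasp_force: 5.7
```

```bash
python3 -c "
from h import *
rep()"
```

```text
t 28.8 dock [-0.1148  0.0933] z 0.0177 F [-11.6   2.7   1.2] 12.0
yaw -0.004 rear dock x -0.0023 y (np.float64(-0.0843), np.float64(0.0981))
```

Call:
{"api": "carry_out", "payload": {
  "rows": [
    [0,0,0,0,0.015,0,0],
    [0,0,0,0,0.015,0,0],
    [0,0,0,0,0.015,0,0],
    [0,0,0,0,0.01,0,0],
    [0,0,0,0,0.01,0,0],
    [0,0,0,0,0,0,0],
    [0,0,0,0,0,0,0],
    [0,0,0,0,0,0,0],
    [0,0,0,0,0,0,0],
    [0,0,0,0,0,0,0]
  ]
}}

```text
time_s: 29.85
position: [0.5442, 0.1123, 0.0177]
orientation: [-0.004, 0.7, 0.714, -0.004]
ft_force: [-16.5, 3.4, 4.5]
width: 0.005
grasp_force: 8.3
```

```bash
python3 -c "
from h import *
rep()"
```

```text
t 29.85 dock [-0.1127  0.0936] z 0.0177 F [-16.5   3.4   4.5] 17.4
yaw -0.001 rear dock x -0.0017 y (np.float64(-0.0845), np.float64(0.0906))
```

Call:
{"api": "carry_out", "payload": {
  "rows": [
    [0,0,0,0,0,-0.01,0],
    [0,0,0,0,0.01,0,0],
    [0,0,0,0,0,0,0],
    [0,0,0,0,0.005,0,0],
    [0,0,0,0,0,0,0],
    [0,0,0,0,0,0,0],
    [0,0,0,0,0,0,0],
    [0,0,0,0,0,0,0],
    [0,0,0,0,0,0,0],
    [0,0,0,0,0,0,0]
  ]
}}

```text
time_s: 30.9
position: [0.5442, 0.1124, 0.0177]
orientation: [-0.005, 0.7, 0.714, -0.004]
ft_force: [-18.1, 3.3, 3.0]
width: 0.005
grasp_force: 8.9
```

```bash
python3 -c "
from h import *
rep()"
```

```text
t 30.9 dock [-0.1127  0.0937] z 0.0177 F [-18.1   3.3   3. ] 18.6
yaw -0.004 rear dock x -0.0018 y (np.float64(-0.0846), np.float64(0.0931))
```

Call:
{"api": "carry_out", "payload": {
  "rows": [
    [0,0,0,0,-0.1,0,0],
    [0,0,0,0,-0.2,0,0],
    [0,0,0,-0.2,-0.15,0,0],
    [0,0,0,-0.8,0,0,0],
    [0,0,0,-0.8,0,0,0],
    [0,0,0,-0.8,0,0,0],
    [0,0,0,-0.8,0,0,0],
    [0,0,0,-0.36,0.05,0.02,0],
    [0,0,0,0,0.1,0,0],
    [0,0,0,0,0.02,0,0]
  ]
}}

```text
time_s: 31.95
position: [0.5395, -0.0771, 0.0184]
orientation: [0.0, 0.7, 0.714, 0.0]
ft_force: [-1.2, 0.5, 0.4]
width: 0.001
grasp_force: 0.0
```

Call:
{"api": "carry_out", "payload": {
  "rows": [
    [0,0,0,0,0.02,0,0],
    [0,0,0,0,0.02,0,0],
    [0,0,0,0,0.02,0,0],
    [0,0,0,0,0.02,0,0],
    [0,0,0,0,0.02,-0.01,0],
    [0,0,0,0,0.02,-0.01,0],
    [0,0,0,0,0,0,0],
    [0,0,0,0,0,0,0],
    [0,0,0,0,0,0,0],
    [0,0,0,0,0,0,0]
  ]
}}

```text
time_s: 32.95
position: [0.5453, -0.0768, 0.0193]
orientation: [0.0, 0.7, 0.714, 0.0]
ft_force: [0.6, -0.4, -0.6]
width: -0.001
grasp_force: 0.0
```

```bash
python3 -c "
from h import *
rep()"
```

```text
t 32.95 dock [-0.1158 -0.0955] z 0.0193 F [ 0.6 -0.4 -0.6] 1.0
yaw -0.021 rear dock x -0.0015 y (np.float64(-0.0554), np.float64(0.1237))
```

Call:
{"api": "carry_out", "payload": {
  "rows": [
    [0,0,0,0,0.02,0.02,0],
    [0,0,0,0,0.02,0.02,0],
    [0,0,0,0,0.02,0.01,0],
    [0,0,0,0,0.02,0,0],
    [0,0,0,0,0.02,0,0],
    [0,0,0,0,0.02,-0.01,0],
    [0,0,0,0,0,-0.01,0],
    [0,0,0,0,0,0,0],
    [0,0,0,0,0,0,0],
    [0,0,0,0,0,0,0]
  ]
}}

```text
time_s: 34.0
position: [0.5486, -0.0764, 0.0166]
orientation: [-0.003, 0.7, 0.714, -0.002]
ft_force: [-9.5, -3.3, -1.0]
width: 0.005
grasp_force: 4.8
```

```bash
python3 -c "
from h import *
rep()"
```

```text
t 34.0 dock [-0.1125 -0.0952] z 0.0166 F [-9.5 -3.3 -1. ] 10.1
yaw 0.009 rear dock x -0.0001 y (np.float64(-0.0543), np.float64(0.1312))
```

Call:
{"api": "carry_out", "payload": {
  "rows": [
    [0,0,0,0,0.01,0,0],
    [0,0,0,0,0.01,0,0],
    [0,0,0,0,0.01,0,0],
    [0,0,0,0,0.005,0,0],
    [0,0,0,0,0,0,0],
    [0,0,0,0,0,0,0],
    [0,0,0,0,0,0,0],
    [0,0,0,0,0,0,0],
    [0,0,0,0,0,0,0],
    [0,0,0,0,0,0,0]
  ]
}}

```text
time_s: 35.05
position: [0.5486, -0.0764, 0.0166]
orientation: [-0.004, 0.7, 0.714, -0.003]
ft_force: [-17.6, -4.7, 3.6]
width: 0.006
grasp_force: 9.3
```

```bash
python3 -c "
from h import *
rep()"
```

```text
t 35.05 dock [-0.1124 -0.0951] z 0.0166 F [-17.6  -4.7   3.6] 18.6
yaw -0.005 rear dock x -0.0002 y (np.float64(-0.053), np.float64(0.1239))
```

Call:
{"api": "carry_out", "payload": {
  "rows": [
    [0,0,0,0,0,-0.01,0],
    [0,0,0,0,0.005,0,0],
    [0,0,0,0,0.005,0,0],
    [0,0,0,0,0,0,0],
    [0,0,0,0,0,0,0],
    [0,0,0,0,0,0,0],
    [0,0,0,0,0,0,0],
    [0,0,0,0,0,0,0],
    [0,0,0,0,0,0,0],
    [0,0,0,0,0,0,0]
  ]
}}

```text
time_s: 36.1
position: [0.5486, -0.0764, 0.0167]
orientation: [-0.005, 0.7, 0.714, -0.004]
ft_force: [-18.5, -5.2, 2.0]
width: 0.004
grasp_force: 9.5
```

```bash
python3 - <<'E'
from h import *
rep()
m,W=wfc('top')
im,d=manip.camera('top');cv2.imwrite('pics/t3.png',cv2.resize(im[160:260,260:450],None,fx=4.2,fy=4.2,interpolation=cv2.INTER_CUBIC)[:,:,::-1])
E
```

```text
t 36.1 dock [-0.1124 -0.0951] z 0.0167 F [-18.5  -5.2   2. ] 19.3
yaw 0.007 rear dock x -0.0002 y (np.float64(-0.053), np.float64(0.124))
```

Call:
{"api": "carry_out", "payload": {
  "rows": [
    [0,0,0,0,0.004,-0.006,0],
    [0,0,0,0,0.004,0,0],
    [0,0,0,0,0,0,0],
    [0,0,0,0,0,0,0],
    [0,0,0,0,0,0,0],
    [0,0,0,0,0,0,0],
    [0,0,0,0,0,0,0],
    [0,0,0,0,0,0,0],
    [0,0,0,0,0,0,0],
    [0,0,0,0,0,0,0]
  ]
}}

```text
time_s: 37.2
position: [0.5486, -0.0764, 0.0168]
orientation: [-0.005, 0.7, 0.714, -0.004]
ft_force: [-19.5, -6.5, 0.6]
width: 0.009
grasp_force: 10.0
```

```bash
python3 - <<'E'
from h import *
rep()
E
```

```text
t 37.2 dock [-0.1124 -0.0951] z 0.0168 F [-19.5  -6.5   0.6] 20.6
yaw 0.005 rear dock x -0.0002 y (np.float64(-0.0529), np.float64(0.124))
```

Call:
{"api": "carry_out", "payload": {
  "rows": [
    [0,0,0,0,-0.1,0,0],
    [0,0,0,0,-0.3,0,0],
    [0,0,0,0,-0.5,0,0],
    [0,0,0,0,-0.3,-0.3,0],
    [0,0,0,0,0,-0.6,0],
    [0,0,0,0,0,-0.5,0],
    [0,0,0,-0.5,0,0,0],
    [0,0,0,-0.8,0,0,0],
    [0,0,0,-0.4,0,0,0],
    [0,0,0,0,0,0,0]
  ]
}}

```text
time_s: 38.25
position: [0.496, -0.165, 0.0887]
orientation: [0.001, 0.701, 0.713, 0.0]
ft_force: [1.1, 1.1, 0.1]
width: 0.006
grasp_force: 0.0
```

```bash
python3 - <<'E'
from h import *
rep()
# knob/hinge recheck via top
im,d=manip.camera('top');cv2.imwrite('pics/t4.png',cv2.resize(im[150:260,270:450],None,fx=4.4,fy=4.4,interpolation=cv2.INTER_CUBIC)[:,:,::-1])
s=manip.sense();T=pose(s);H=np.array([-.1045,-.138]);L=.058
def tcp(t):
    k=H+L*np.array([-np.sin(t),np.cos(t)])
    a=.0175-.008*np.clip((t-.8)/.9,0,1);b=.009-.006*np.clip((.8-t)/.8,0,1)
    c=np.clip(t,0,np.pi/2)
    return k-np.array([a+.006*np.cos(c),b+.006*np.sin(c)])
print('start',tcp(1.9),units(tcp(1.9),.026))
ts=np.linspace(1.9,-.06,31)
W=np.array([np.r_[d2w(tcp(t)),.026] for t in ts]);U=(W-W[0])@T[:3,:3]/.05
U=U.round(2);print(np.diff(U,axis=0)[:,:2].round(2).tolist(), tcp(-.06))
E
```

```text
t 38.25 dock [-0.167  -0.1826] z 0.0887 F [1.1 1.1 0.1] 1.6
yaw 0.0 rear dock x -0.0004 y (np.float64(-0.0854), np.float64(0.1239))
start [-0.16888541 -0.17175079] [ 0.164 -0.03   1.249]
[[0.07, -0.02], [0.08, -0.02], [0.07, -0.01], [0.08, -0.02], [0.07, -0.02], [0.08, -0.01], [0.07, -0.02], [0.08, 0.0], [0.08, -0.01], [0.07, 0.01], [0.07, 0.0], [0.08, 0.02], [0.07, 0.01], [0.07, 0.02], [0.06, 0.03], [0.07, 0.03], [0.06, 0.04], [0.07, 0.05], [0.06, 0.05], [0.06, 0.05], [0.06, 0.06], [0.05, 0.07], [0.05, 0.06], [0.04, 0.07], [0.04, 0.07], [0.04, 0.07], [0.03, 0.08], [0.03, 0.07], [0.02, 0.08], [0.0, 0.07]] [-0.12452209 -0.08310437]
```

View pics/t4.png

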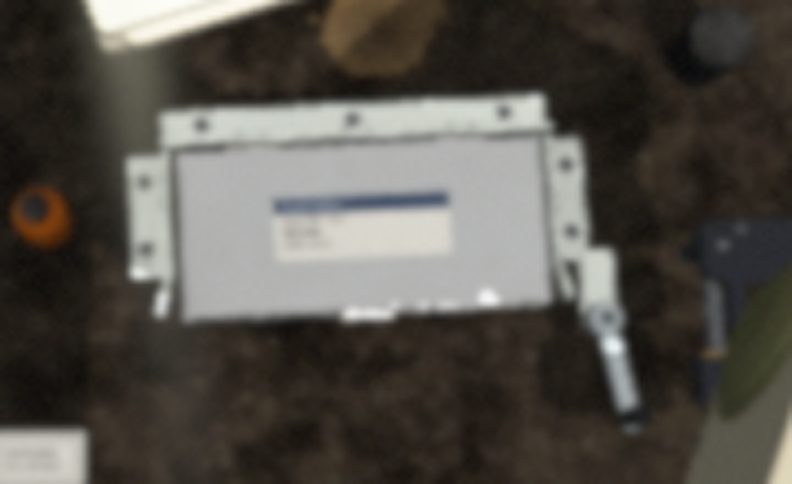

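The box is home, square and flush against the stop. The keeper is still open, with its knob at about (632,425), so I'll close it next.

Call:
{"api": "carry_out", "payload": {
  "rows": [
    [0,0,0,0,0,0.4,0],
    [0,0,0,0,0,0.4,0],
    [0,0,0,0,0,0.3,0],
    [0,0,0,0,-0.03,0.15,0],
    [0,0,0,0.06,0,0,0],
    [0,0,0,0.1,0,0,0],
    [0,0,0,0.07,-0.02,0,0],
    [0,0,0,0.08,-0.02,0,0],
    [0,0,0,0.07,-0.01,0,0],
    [0,0,0,0.08,-0.02,0,0]
  ]
}}

```text
time_s: 39.35
position: [0.4904, -0.1397, 0.0264]
orientation: [0.001, 0.7, 0.714, 0.0]
ft_force: [1.1, 0.1, -0.6]
width: -0.0
grasp_force: 0.5
```

Call:
{"api": "carry_out", "payload": {
  "rows": [
    [0,0,0,0.07,-0.02,0,0],
    [0,0,0,0.08,-0.01,0,0],
    [0,0,0,0.07,-0.02,0,0],
    [0,0,0,0.08,0,0,0],
    [0,0,0,0.08,-0.01,0,0],
    [0,0,0,0.07,0.01,0,0],
    [0,0,0,0.07,0,0,0],
    [0,0,0,0.08,0.02,0,0],
    [0,0,0,0.07,0.01,0,0],
    [0,0,0,0.07,0.02,0,0]
  ]
}}

```text
time_s: 40.35
position: [0.4893, -0.1025, 0.026]
orientation: [-0.0, 0.7, 0.714, -0.0]
ft_force: [-0.3, -0.3, 0.5]
width: 0.007
grasp_force: 0.5
```

```bash
python3 - <<'E'
from h import *
rep()
H=np.array([-.1045,-.138])
print(w2d(manip.sense()['position'])-H)
E
```

```text
t 40.35 dock [-0.1723 -0.1199] z 0.026 F [-0.3 -0.3  0.5] 0.6
yaw 0.004 rear dock x -0.0 y (np.float64(-0.0837), np.float64(0.124))
[-0.06778791  0.01857183]
```

Call:
{"api": "carry_out", "payload": {
  "rows": [
    [0,0,0,0.06,0.03,0,0],
    [0,0,0,0.07,0.03,0,0],
    [0,0,0,0.06,0.04,0,0],
    [0,0,0,0.07,0.05,0,0],
    [0,0,0,0.06,0.05,0,0],
    [0,0,0,0.06,0.05,0,0],
    [0,0,0,0.06,0.06,0,0],
    [0,0,0,0.05,0.07,0,0],
    [0,0,0,0.05,0.06,0,0],
    [0,0,0,0.04,0.07,0,0]
  ]
}}

```text
time_s: 41.4
position: [0.5146, -0.0731, 0.026]
orientation: [-0.0, 0.7, 0.714, -0.0]
ft_force: [0.2, -1.5, 0.5]
width: 0.002
grasp_force: 0.4
```

Call:
{"api": "carry_out", "payload": {
  "rows": [
    [0,0,0,0.04,0.07,0,0],
    [0,0,0,0.04,0.07,0,0],
    [0,0,0,0.03,0.08,0,0],
    [0,0,0,0.03,0.07,0,0],
    [0,0,0,0.02,0.05,0,0],
    [0,0,0,0,0.05,0,0],
    [0,0,0,0,0.02,0,0],
    [0,0,0,0,0,0,0],
    [0,0,0,0,0,0,0],
    [0,0,0,0,0,0,0]
  ]
}}

```text
time_s: 42.4
position: [0.5337, -0.0647, 0.0259]
orientation: [-0.001, 0.7, 0.714, -0.001]
ft_force: [-5.1, -0.1, 1.8]
width: 0.005
grasp_force: 2.8
```

```bash
python3 - <<'E'
from h import *
rep()
E
```

```text
t 42.4 dock [-0.1271 -0.0831] z 0.0259 F [-5.1 -0.1  1.8] 5.4
yaw -0.003 rear dock x -0.0002 y (np.float64(-0.0828), np.float64(0.1241))
```

The 5 N reaction suggests the keeper has reached its end stop. I'll back off and check.

Call:
{"api": "carry_out", "payload": {
  "rows": [
    [0,0,0,0,-0.1,0,0],
    [0,0,0,0,-0.3,0,0],
    [0,0,0,0,-0.6,0,0],
    [0,0,0,0,-0.3,-0.6,0],
    [0,0,0,0,-0.3,-0.8,0],
    [0,0,0,-0.5,-0.3,-0.8,0],
    [0,0,0,-0.8,0,-0.8,0],
    [0,0,0,-0.8,0,-0.8,0],
    [0,0,0,-0.5,0,-0.5,0],
    [0,0,0,0,0,0,0]
  ]
}}

```text
time_s: 43.45
position: [0.4431, -0.1907, 0.2347]
orientation: [0.004, 0.701, 0.713, 0.0]
ft_force: [0.3, 0.3, -0.5]
width: 0.005
grasp_force: 0.0
```

```bash
python3 - <<'E'
from h import *
rep()
s=manip.sense();im,d=manip.camera('top');im2,d2=manip.camera('wrist')
a=cv2.resize(im[160:245,290:430],None,fx=5,fy=5,interpolation=cv2.INTER_CUBIC)
b=np.zeros((600,700,3),np.uint8);b[:425]=a[:425,:700];cv2.imwrite('pics/t5.png',a[:,:,::-1]);cv2.imwrite('pics/w5.png',im2[:,:,::-1])
m,W=wfc('wrist',s);print('proj shut knob',proj([np.r_[d2w((-.1045,-.08)),.045],np.r_[d2w((-.1045,-.138)),.024]],m,W))
m,W=wfc('top');print((proj([np.r_[d2w((-.1045,-.08)),.045],np.r_[d2w((-.1045,-.138)),.024]],m,W)-[290,160])*5)
E
```

```text
t 43.45 dock [-0.2205 -0.2071] z 0.2347 F [ 0.3  0.3 -0.5] 0.7
yaw 0.009 rear dock x -0.0004 y (np.float64(-0.085), np.float64(0.124))
proj shut knob [[455.73921279  34.05646899]
 [442.26730021 104.28586915]]
[[476.88987036 307.48410963]
 [585.0913827  306.10670262]]
```

View pics/w5.png

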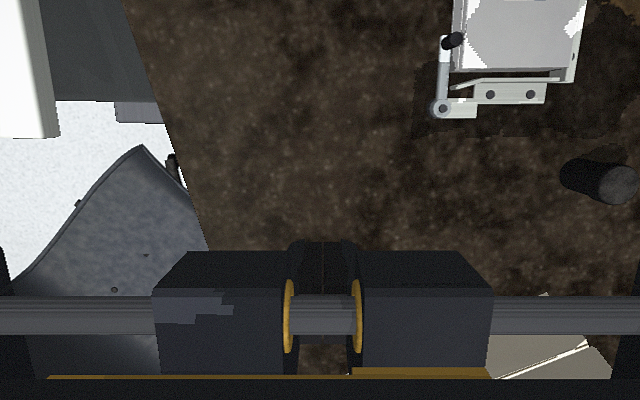

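The keeper arm runs from its hinge at (441,108) to the knob at (455,38), parallel to the box front. That matches the direction predicted for fully shut, so I'm handing in.

```bash
python3 -c "
from plant import manip
print(manip.finish_job())"
```

```text
the job is handed in; nothing more can be done
None
```

I handed the job in at about 43.6 s, with no verdict returned. The box measured home and square against both buffers (highest push reading 20.9 N), and the keeper looked fully shut. The contact force on the stop couldn't be read directly.

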